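Slide the specimen carrier home under the drag spring

ROBOT

A 6-joint arm with a two-finger parallel gripper is mounted at the origin on a cart in front of the work surface, level with it; the furniture and walls round the work are solid. World frame = base frame: x ahead of the robot, y to its left, z up, the work surface at z = 0. Lengths are in mm, angles in degrees, forces in N, time in s.
With the tool pointing down it reaches from about 300 to 850 mm from the base axis. Payload 4.2 kg.
Tool frame: the origin (TCP) lies midway between the tips of the shut fingers; the grasp point (between the pads) lies env.grip_depth behind it (env.grip_depth is the distance from the TCP to the grasp point, in mm); z points along the fingers, y is the direction in which the jaws open and shut (so a half turn about z gives the same grasp; the last joint's range is limited). The gripper opens to 91 mm and grips with 3 to 60 N. Pads are 32 mm wide; open, the fingers measure 118 mm over their backs; the gripper's body (76 mm by 178 mm) begins 60 mm behind the grasp point.
Start: joints at [69.442, 18.312, 89.639, -0, 72.044, -1.146], TCP at [191.107, 542.329, 213.976] pointing down, gripper open.
Joint ranges: [-177.97, 177.97], [-48.28, 115.42], [12.27, 149.76], [-77.06, 257.06], [2.81, 150.46], [-146.56, 146.56]. Speed limits (degrees/s): [147.25, 147.25, 180, 180, 180, 180].

INTERFACE

Orientations are given as [roll, pitch, yaw] about the fixed x, y, z axes, in that order (R = Rz(yaw) Ry(pitch) Rx(roll)).
In Python, from workcell import env, cams, spotter gives the robot as it stands.
- The arm moves only by the tool apply_moves, never from a script. Its argument "plan" is a list of rows, each an object with "jaw": the closure, from 0 (fully open) to 1 (shut); "delta_pos": the shift along the tool's x, y, z in mm, a list of three; "spin": the turn about the tool's z in rad. In form: [{"jaw": jaw, "delta_pos": [dx, dy, dz], "spin": spin}, ...]. A call has exactly 8 rows; each row is the pose to reach, as a shift and turn from the pose measured when the call began, along the tool's axes at that moment; what a row does not reach only later rows make up. A row lasts 1/8 s, in which the tool goes at most 62.5 mm and 10.7 degrees, less where a joint would pass 70% of its speed; a pose out of reach is approached as far as the arm can. A call with a gripper value outside its range is refused whole. The fingers move at their own pace and stop on an object; "squeeze" is the grip in N (left out, the last holds). Time passes only in rows, so rows that repeat a pose let the fingers close, or fill a call up. It gives the time, the measured TCP pose, the force and the opening at its end, in the units of the state.
- env.state(): the state, without advancing time (a new reading comes with each control period).
- cams.grab_frame(name): name is "scene" or "top"; returns the picture (384x512x3 uint8, red, green, blue); there is no depth.
- cams.calibration(name): a dict with "camera_matrix" (3x3 intrinsics, pixels), "k1" (the pictures are not rectified: a ray, as slopes to the right and down, at radius r is drawn at 1 + k1 r^2 times it, then the intrinsics apply), "rvec" (rotation vector, rad) and "tvec" (3), from world to camera coordinates, as OpenCV has them. Camera axes: x right, y down, z forward; pixel columns grow to the right and rows downward; lengths in mm; the calibration is good to about 2 mm. A picture is of the moment at which its call begins. calibration takes no time and is no camera call.
- env.job_done(): hands the job in, once; it reports no verdict.
Trained networks look in the newest picture that a camera, given by its name, has taken for a name from the list of things; names that differ only in an ending like _2 or _b are one class to them, and where a whole thing is asked for, a point or a joint stands for the part that bears it (a point fixed in the world has none). Each returns a list of dicts, best first, with "confidence" (0 to 1); they miss things now and then, are a little off and sometimes report something else, mostly with a low value. They report only what shows in the picture. A call takes as long as a camera call. They do not tell look-alikes from the thing itself.
- spotter.masks_of(camera, target): "region" (384x512 bool, what is visible of it) and "extent" ([left, top, right, bottom] in pixels, round what is visible of it).
The state is a dict: "time_s": time; "qpos": joint angles; "qvel": joint speeds; "effort": joint torques, N m; "ee_pos": TCP position; "ee_rot": TCP orientation; "force": force on the tool from outside, world axes, zero at the start; "torque": the same for the moment, N m; "gripper_width": finger opening in mm.
Only numpy, scipy, OpenCV 4.12 (cv2) and the standard library are available. Lean on these libraries where they do the work, as an engineer would, in place of code of your own. Each camera call takes 0.05 s, during which the arm holds its last target.

TASK

Load the marking jig: with shut fingertips on the lined thumb place of the aluminium carrier, press the carrier down hard against its sprung bed and, keeping it pressed, slide it forward under the bridge and its leaf spring until its front end is fully home against the end stop; then let go and move clear. Only press and push the carrier, never grip or lift it, do not touch the leaf spring, and leave the vials, cup, gauge and specimens around the jig where they are.

Things in the scene. Friction and masses are not known exactly. Their poses are not given: they have to be found in the camera images.
- jig: Marking jig fixed to the bench, grey base 254 x 104 x 8 mm with a guide channel. Origin: on the bench top, mid-channel; x runs along the channel from the loading end to the end stop, within 0.6 rad of straight ahead; z up. Grey guide walls 53 mm apart, tops at z = 27; a low wall closes the loading end at x = -126.
- bar (a point): Middle of the underside of the dark steel bridge bar across the channel: jig x = 29, z = 29.5 mm. The bar is 8 mm long in x (25 to 33), its top at z = 39.5, screw heads to 41.5.
- stop (a point): Middle of the face of the dark end stop that the carrier's front end meets: jig x = 95, z = 24 mm; the stop's top is at z = 36.
- carrier: Loose aluminium carrier 130 long (x) x 50 wide x 12 mm thick, about 0.2 kg, white dog-bone coupon inlaid in its front half. Origin: centre of its underside; x points to the front end, whose last 4 mm are 9 thick. It starts in the channel, underside at jig z = 22, top at 34, front 5 to 18 mm short of the bridge bar. Home, its origin is at jig x = 30.
- thumb (a point): Centre of the carrier's flat lined thumb place (on its top, carrier x = -40 mm; it spans x = -65 to -22, full width). A cross rib 6 long, 44 wide, 5.8 mm high bounds it in front (carrier x = -22 to -16); fingertips press here and can push forward on the rib's rear face.
- bed (a joint): White sprung channel floor under the carrier: depth pressed, m, 0 up, 0.009 bottomed. It stays level wherever pressed. Starts down at 5 N (less the carrier's weight), then 1 N per mm: 9.5 N at 4.5 mm, 14 N bottomed (more only adds friction). Unpressed, the carrier's front butts against the bridge bar; it passes only when pressed down more than 4.5 mm (7 is good).
- leaf: Drag spring: steel leaf 50 x 32 x 1.6 mm, held at the bridge bar, sloping down toward the end stop; its free tip hangs at jig z = 22. The entering carrier lifts it and it drags on the carrier's top with 2 to 5 N. Origin: its held end, jig x = 33, z = 31.5. Not to be touched.
- amber_vial: Bystander near the jig: small dark glass vial with cap, 27 dia x 55 tall mm. Origin: centre of its underside.
- clear_vial: Bystander near the jig: clear vial with white cap, 46 dia x 71 tall mm. Origin: centre of its underside.
- low_cup: Bystander near the jig: low open white cup, 70 dia x 41 tall mm. Origin: centre of its underside.
- gauge: Bystander near the jig: dial thickness gauge lying flat, 68 x 113 x 18 mm. Origin: centre of its underside.
- dogbone: Bystander near the jig: dog-bone foam specimen lying flat, 30 x 122 x 9 mm. Origin: centre of its underside.
- bent_strip: Bystander near the jig: bent-shaped foam specimen lying flat, 37 x 121 x 8 mm. Origin: centre of its underside.
Mind the look-alikes: they are no part of the job. Of the things like the carrier, leave any that is pink or turquoise; of the rest the smaller one is meant.

How it is judged (in metres and radians):
On the way:
1. the fingertips press the carrier down far enough to clear the bridge bar, before it is home (value of joint bed above 0.0042 m and contact force between the fingers and carrier above 4 N and x of carrier in the frame of jig below 0.015 m), for 0.1 s.
At the end, for the whole second after the job is handed in: The carrier lies flat and at rest in the channel, its front end within 3.5 mm of the end stop, held below the bridge bar with the leaf spring pressing on its top (over 0.5 N); the robot touches nothing (x of carrier in the frame of jig between 0.0265 and 0.033 m and z of carrier in the frame of jig below 0.0195 m and contact force between carrier and leaf above 0.5 N and angle between the x axis of carrier and the x axis of jig, either way round below 0.06 rad and angle between carrier's own z axis and vertical below 0.06 rad and linear speed of carrier below 0.01 m/s).
It fails at once if the carrier is lifted more than 8 mm from the raised bed or tipped by more than 0.2 rad (z of carrier in the frame of jig above 0.03 m or angle between carrier's own z axis and vertical above 0.2 rad).
It fails at once if the fingers push on the leaf spring (over 1 N) (contact force between the fingers and leaf above 1 N).
It fails at once if a bystander is moved by more than 15 mm (distance of any of amber_vial, clear_vial, low_cup, gauge, dogbone, bent_strip from where it was at the start of the episode above 0.015 m).
It also fails if it takes over 35 s, if anything falls off the work surface, if the arm or the gripper's body presses on something with over 40 N, if the wrist force passes 120 N, or if a joint passes its speed limit or range.

## Working session

There is one attempt and no reset: what is moved stays moved. The work goes in short steps, Python scripts to look and compute and a tool call to move; the robot and the scene stay as the last step left them, time stands still between calls to the robot, and variables do not carry over. Pictures are saved under pics/ and viewed, and the job is handed in when it is done.

Besides the shell and the picture viewer there is one more tool, called after "Emit:" as name(argument=value, ...), one argument or row to a line, values as JSON. apply_moves: Moves the arm, as the interface text tells. Its arguments: {"type":"object","properties":{"plan":{"type":"array"},"squeeze":{"type":"number"}},"required":["plan"]}

```bash
mkdir -p pics; ls
python3 - <<'E'
from workcell import env, cams, spotter
import cv2
s=env.state();print({k:s[k] for k in('time_s','ee_pos','ee_rot','force','gripper_width')},env.grip_depth)
for n in('scene','top'):
    im=cams.grab_frame(n);cv2.imwrite(f'pics/{n}0.png',cv2.resize(im[:,:,::-1],(768,576)))
    c=cams.calibration(n);print(n,c)
for n in('scene','top'):
  for t in('carrier','jig','leaf'):
    print(n,t,[(round(d['confidence'],2),d['extent'],int(d['region'].sum())) for d in spotter.masks_of(n,t)])
E
```

```text
pics
{'time_s': 0.0, 'ee_pos': array([190.92963758, 541.85657577, 213.12885844]), 'ee_rot': array([-1.79901270e+02, -1.64539630e-03,  1.60590305e+02]), 'force': array([-0.3174397 , -0.05554033,  0.35692203]), 'gripper_width': 91.2156543900028} 18.8
scene {'camera_matrix': array([[349.26266097,   0.        , 252.98670594],
       [  0.        , 349.26266097, 189.12252568],
       [  0.        ,   0.        ,   1.        ]]), 'k1': -0.05925748779288247, 'rvec': array([ 2.24499021, -0.69962429,  0.31536482]), 'tvec': array([-468.43796991,  295.13709423,  792.90065923])}
top {'camera_matrix': array([[417.32459607,   0.        , 254.48964547],
       [  0.        , 417.32459607, 195.6621458 ],
       [  0.        ,   0.        ,   1.        ]]), 'k1': 0.0001234783254315437, 'rvec': array([ 2.17065407, -2.11378928,  0.17190345]), 'tvec': array([ -10.78215392,  588.24401875, 1264.77942154])}
scene carrier [(0.88, [141.0, 149.1, 175.9, 186.0], 816), (0.85, [216.0, 158.0, 239.1, 197.2], 737), (0.73, [255.3, 232.7, 302.2, 276.4], 912), (0.62, [163.8, 204.9, 209.2, 235.4], 682)]
scene jig [(0.71, [248.8, 216.7, 333.1, 290.9], 2064)]
scene leaf []
top carrier [(0.79, [176.8, 178.1, 229.6, 222.2], 1025), (0.76, [217.2, 235.0, 235.3, 274.6], 667), (0.64, [300.0, 195.7, 323.9, 237.4], 702), (0.6, [116.9, 219.4, 166.9, 272.5], 1213)]
top jig [(0.61, [283.4, 158.4, 331.2, 241.9], 1910)]
top leaf [(0.65, [298.5, 171.8, 312.7, 189.2], 157), (0.57, [302.4, 192.3, 323.8, 236.1], 658), (0.51, [283.2, 160.2, 331.5, 240.4], 1896)]
```

View pics/scene0.png

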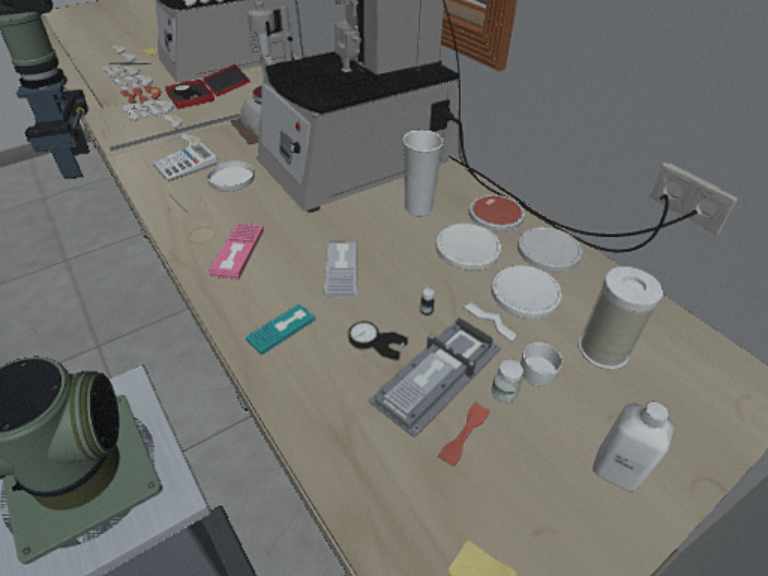

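View pics/top0.png

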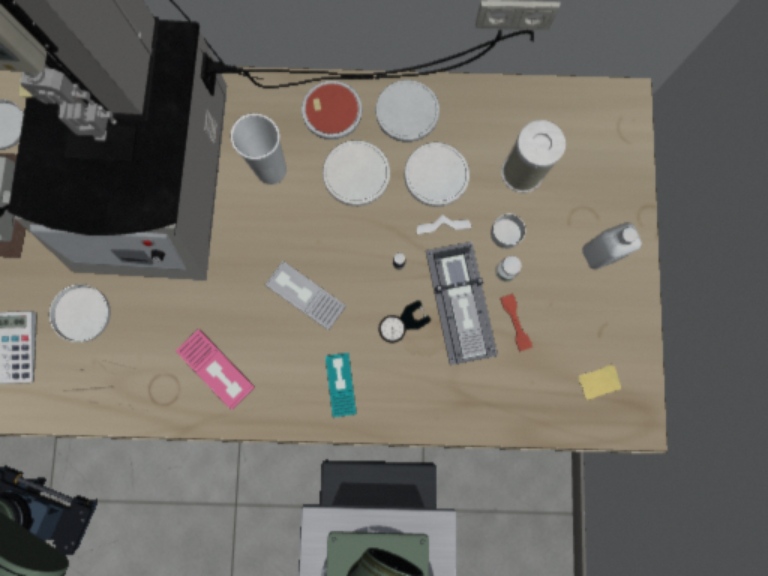

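The jig stands at about (460,303) in the enlarged top view and (437,375) in the enlarged scene view, with the grey carrier inside it. The pink, turquoise and loose grey carriers lie to the left. Next I'll zoom in to fit the jig pose.

Run:
```python
from workcell import env, cams, spotter
import cv2
for n,(x0,y0,x1,y1) in {'scene':(238,205,342,295),'top':(270,150,350,250)}.items():
    im=cams.grab_frame(n);cv2.imwrite(f'pics/{n}_raw.png',im[:,:,::-1])
    k=7 if n=='scene' else 6
    c=cv2.resize(im[y0:y1,x0:x1,::-1],None,fx=k,fy=k,interpolation=cv2.INTER_CUBIC)
    cv2.imwrite(f'pics/{n}_z.png',c[:600]);print(c.shape)
```

```text
(630, 728, 3)
(600, 480, 3)
```

View pics/scene_z.png

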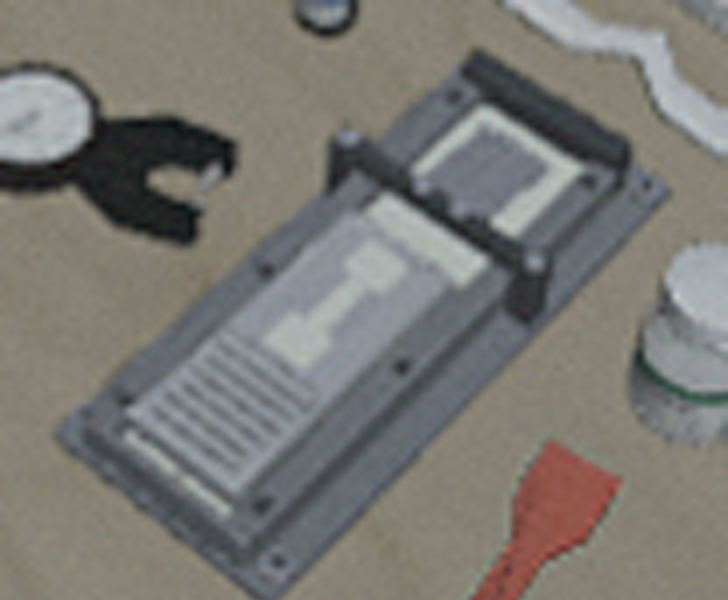

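View pics/top_z.png

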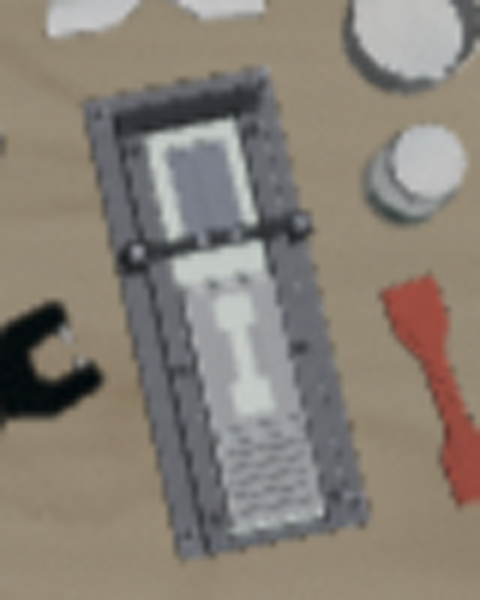

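```bash
cat > h.py <<'E'
import numpy as np, cv2
from workcell import env, cams, spotter
def proj(n,P):
    c=cams.calibration(n);R=cv2.Rodrigues(c['rvec'])[0]
    X=np.atleast_2d(P)@R.T+c['tvec'];s=X[:,:2]/X[:,2:];s=s*(1+c['k1']*(s**2).sum(1,keepdims=True))
    K=c['camera_matrix'];return s*[K[0,0],K[1,1]]+[K[0,2],K[1,2]]
def jw(p,P):
    P=np.atleast_2d(P).astype(float);c,s=np.cos(p[2]),np.sin(p[2])
    return np.c_[p[0]+c*P[:,0]-s*P[:,1],p[1]+s*P[:,0]+c*P[:,1],P[:,2]]
E
cat > fit.py <<'E'
from h import *
from scipy.optimize import least_squares
T=[((127,52,8),(85,103)),((127,-52,8),(270,70)),((-127,-52,8),(368,522)),((-127,52,8),(183,558))]
S=[((-127,52,8),(58,432)),((127,-52,8),(670,190))]
def res(p):
    a=proj('top',jw(p,[t[0] for t in T]))-(np.array([t[1] for t in T])/6+[270,150])
    b=proj('scene',jw(p,[t[0] for t in S]))-(np.array([t[1] for t in S])/7+[238,205])
    return np.r_[a.ravel(),b.ravel()]
r=least_squares(res,[500,-150,.2],x_scale=[100,100,.1])
p=r.x;print(p,np.degrees(p[2]),r.fun.round(2))
np.save('jig.npy',p)
def draw(cx,fn):
  for n,(x0,y0,x1,y1),k in (('scene',(238,205,342,295),7),('top',(270,150,350,250),6)):
    im=cv2.imread(f'pics/{n}_raw.png')[y0:y1,x0:x1];im=cv2.resize(im,None,fx=k,fy=k,interpolation=cv2.INTER_CUBIC)
    def L(Q,col):
        q=((proj(n,jw(p,Q))-[x0,y0]+.5)*k-.5).round().astype(int);cv2.polylines(im,[q],True,col,1)
    L([(127,52,8),(127,-52,8),(-127,-52,8),(-127,52,8)],(0,0,255))
    L([(25,25,39.5),(25,-25,39.5),(33,-25,39.5),(33,25,39.5)],(255,0,255))
    L([(95,25,36),(95,-25,36)],(255,255,0))
    L([(cx+65,25,34),(cx+65,-25,34),(cx-65,-25,34),(cx-65,25,34)],(0,255,0))
    L([(cx-22,22,39.8),(cx-22,-22,39.8),(cx-16,-22,39.8),(cx-16,22,39.8)],(0,255,255))
    cv2.imwrite(f'pics/{n}_{fn}.png',im[:600])
import sys
draw(float(sys.argv[1]),sys.argv[2])
E
python3 fit.py -51 f1
```

```text
[ 5.80468308e+02 -1.67555498e+02  2.20242627e-01] 12.618972990979982 [-0.21 -0.57 -0.   -1.    0.79 -0.07 -0.27  0.25 -1.34  0.42  0.39 -0.02]
```

View pics/scene_f1.png

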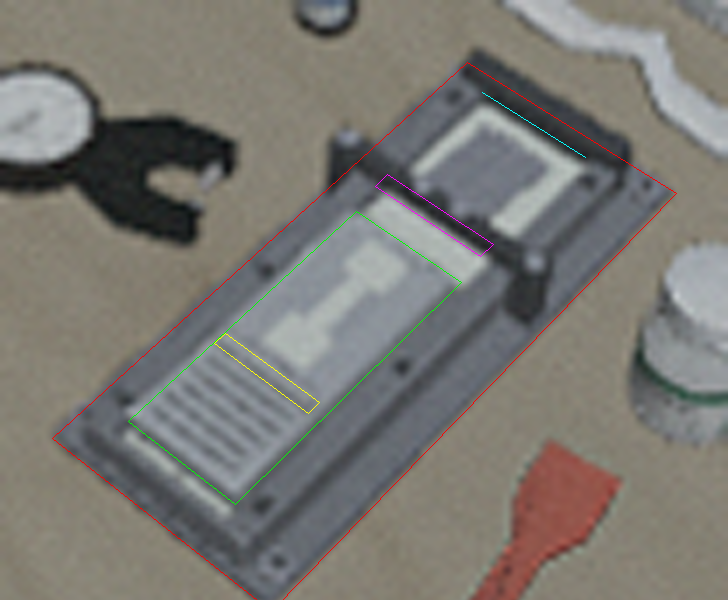

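View pics/top_f1.png

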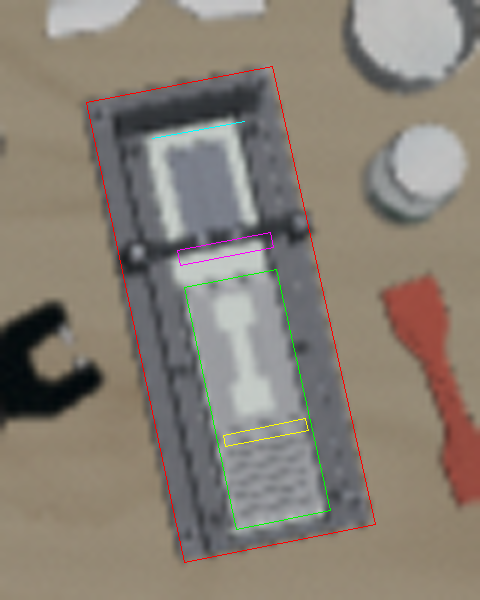

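Run:
```python
from h import *
def z(n,x0,y0,w,h,k,fn):
    im=cv2.imread(f'pics/{n}_raw.png')[y0:y0+h,x0:x0+w].astype(float)
    im=np.clip((im-30)*1.5,0,255).astype(np.uint8)
    im=cv2.resize(im,None,fx=k,fy=k,interpolation=cv2.INTER_LANCZOS4)
    for i in range(0,w,5):
        cv2.line(im,(i*k+k//2,0),(i*k+k//2,6),(0,0,255),1);cv2.putText(im,str(x0+i),(i*k,18),0,.35,(0,0,255),1)
    for j in range(0,h,5):
        cv2.line(im,(0,j*k+k//2),(6,j*k+k//2),(0,0,255),1);cv2.putText(im,str(y0+j),(8,j*k+k//2+4),0,.35,(0,0,255),1)
    cv2.imwrite(f'pics/{fn}.png',im)
z('top',280,155,55,46,13,'t_up');z('top',280,195,58,46,13,'t_lo')
z('scene',244,230,52,62,9,'s_lo');z('scene',282,208,56,46,13,'s_up')
for n in('top','scene'):
    c=cams.calibration(n);print(n,-cv2.Rodrigues(c['rvec'])[0].T@c['tvec'],proj(n,[[600,-170,0],[600,-170,40]]))
```

```text
top [ 385.01221845    7.9447758  1340.7150099 ] [[308.19008451 195.74068417]
 [309.88136274 193.78098766]]
scene [ 164.455653   -568.34232036  764.96590547] [[297.54622262 247.950297  ]
 [299.07058134 238.72168359]]
```

View pics/t_up.png

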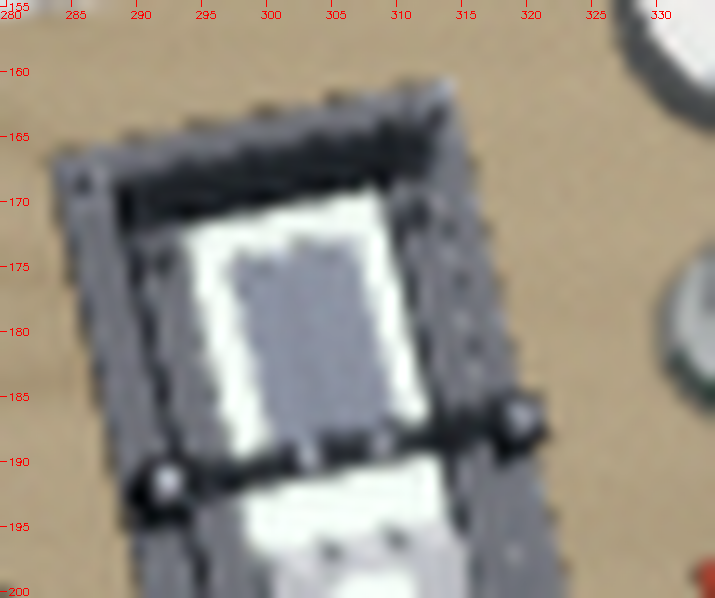

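View pics/t_lo.png

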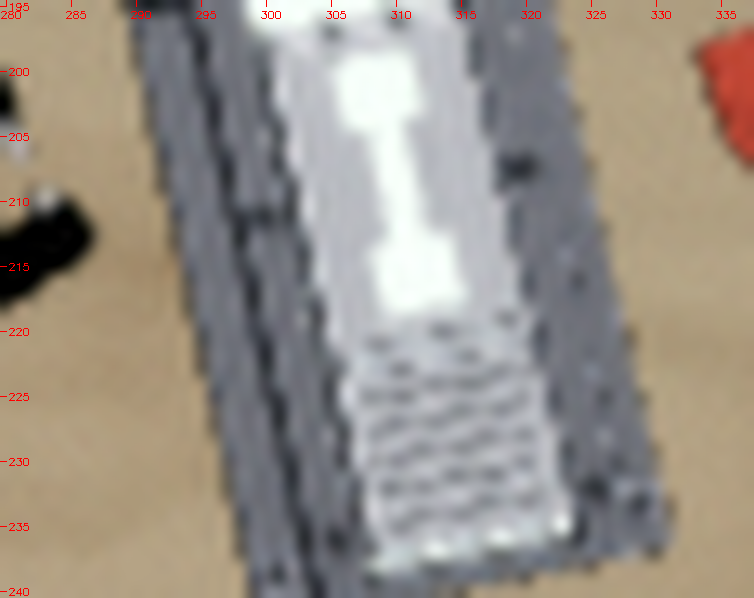

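View pics/s_lo.png

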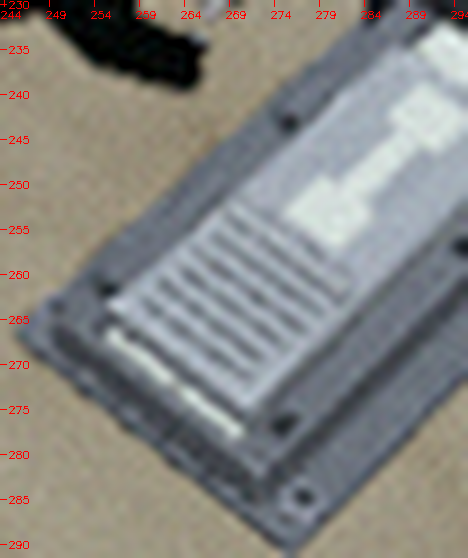

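View pics/s_up.png

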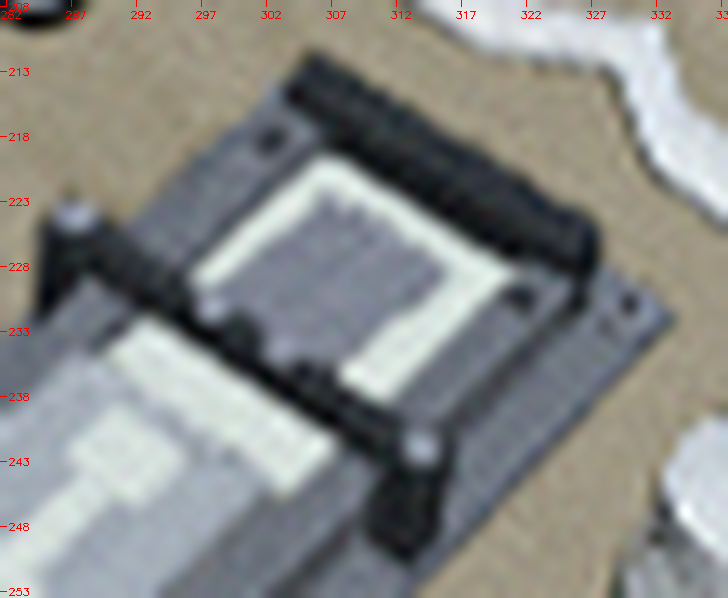

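```bash
cat > fit2.py <<'E'
from h import *
from scipy.optimize import least_squares
# q: x,y,yaw, base centre offset, carrier x, screw half spacing, cam shifts (4)
O=[('top','b',(1,1),(284,167)),('top','b',(1,-1),(314.3,161)),('top','b',(-1,-1),(330.5,236.8)),
('scene','b',(-1,1),(245.5,266.5)),('scene','b',(1,-1),(333,231.8)),('scene','b',(-1,-1),(275.5,290.5)),
('top','s',1,(292.3,191.3)),('top','s',-1,(319.6,186.5)),('scene','s',1,(287.3,224)),('scene','s',-1,(314,242)),
('top','c',(-1,1),(308,237)),('top','c',(-1,-1),(323.3,234)),('top','c',(1,1),(299.3,198)),('top','c',(1,-1),(314.7,195)),
('scene','c',(-1,1),(255.5,263.5)),('scene','c',(-1,-1),(270.8,275.2)),('scene','c',(1,1),(288.7,235.5)),('scene','c',(1,-1),(303,246))]
def res(q):
    out=[]
    for n,k,a,uv in O:
        if k=='b':P=(q[3]+127*a[0],52*a[1],8)
        elif k=='s':P=(29,q[5]*a,41.5)
        else:P=(q[4]+65*a[0],25*a[1],34)if a[0]<0 else (q[4]+61,25*a[1],34)
        sh=q[6:8] if n=='top' else q[8:10]
        out.append((proj(n,jw(q,P))[0]+sh-uv)*(1 if k!='c' else .7))
    return np.r_[np.ravel(out),np.array(q[6:])/.5]
r=least_squares(res,[580,-167,.22,0,-51,40,0,0,0,0],x_scale=[100,100,.1,10,10,10,1,1,1,1],loss='soft_l1')
q=r.x;print(q.round(3),np.degrees(q[2]));f=res(q)[:-4].reshape(-1,2)
for o,e in zip(O,f):print(o[:3],e.round(2))
np.save('q.npy',q)
E
python3 fit2.py
```

```text
[ 5.86791e+02 -1.63846e+02  2.15000e-01 -6.19300e+00 -5.54350e+01
  4.44650e+01 -7.00000e-02  7.50000e-02  6.30000e-02  7.20000e-02] 12.332304380518952
('top', 'b', (1, 1)) [-0.67 -0.54]
('top', 'b', (1, -1)) [ 0.1  -0.32]
('top', 'b', (-1, -1)) [0.62 0.21]
('scene', 'b', (-1, 1)) [-1.03 -0.2 ]
('scene', 'b', (1, -1)) [ 0.78 -0.01]
('scene', 'b', (-1, -1)) [0.01 0.58]
('top', 's', 1) [-0.07  0.25]
('top', 's', -1) [ 0.13 -0.13]
('scene', 's', 1) [0.22 0.23]
('scene', 's', -1) [ 0.1  -0.05]
('top', 'c', (-1, 1)) [-0.17  0.11]
('top', 'c', (-1, -1)) [0.06 0.1 ]
('top', 'c', (1, 1)) [ 0.15 -0.02]
('top', 'c', (1, -1)) [0.16 0.04]
('scene', 'c', (-1, 1)) [ 0.2  -0.03]
('scene', 'c', (-1, -1)) [0.14 0.07]
('scene', 'c', (1, 1)) [-0.84 -0.58]
('scene', 'c', (1, -1)) [-0.41 -0.77]
```

```bash
cat > go.py <<'E'
from h import *
import sys
from scipy.spatial.transform import Rotation as Ro
q=np.load('q.npy')
def go(jx,jy,z):
    s=env.state();R=Ro.from_euler('xyz',s['ee_rot'],degrees=True).as_matrix()
    t=jw(q,(jx,jy,z))[0];d=R.T@(t-s['ee_pos']);yaw=np.degrees(q[2])
    c,sn=np.cos(q[2]),np.sin(q[2]);e=s['ee_pos'][:2]-q[:2]
    print('t',s['time_s'],'pos',s['ee_pos'].round(1),'rot',s['ee_rot'].round(2),'F',s['force'].round(1),'w',round(s['gripper_width'],1),'q',s['qpos'].round(0))
    print('jig xy',(c*e[0]+sn*e[1]).round(1),(-sn*e[0]+c*e[1]).round(1),'target',t.round(1),'delta tool',d.round(1),'spin',np.radians((s['ee_rot'][2]-yaw+180)%360-180).round(3))
go(*map(float,sys.argv[1:4]))
E
python3 go.py -98 0 120
```

```text
t 0.5 pos [191.1 542.3 214. ] rot [180.     0.   160.59] F [-0.3 -0.1 -0.4] w 91.2 q [69. 18. 90. -0. 72. -1.]
jig xy -235.7 774.4 target [ 491.1 -184.8  120. ] delta tool [-524.5 -586.1   94. ] spin 2.588
```

Emit:
apply_moves(
  plan=[
    {"jaw":1,"delta_pos":[-33,-37,6],"spin":0.162},
    {"jaw":1,"delta_pos":[-66,-73,12],"spin":0.324},
    {"jaw":1,"delta_pos":[-98,-110,18],"spin":0.485},
    {"jaw":1,"delta_pos":[-131,-147,24],"spin":0.647},
    {"jaw":1,"delta_pos":[-164,-183,30],"spin":0.809},
    {"jaw":1,"delta_pos":[-197,-220,35],"spin":0.97},
    {"jaw":1,"delta_pos":[-229,-256,41],"spin":1.13},
    {"jaw":1,"delta_pos":[-262,-293,47],"spin":1.294},
  ],
  squeeze=20,
)

```text
time_s: 1.5
ee_pos: [341.4, 177.6, 167.1]
ee_rot: [179.9, -0.0, 86.2]
force: [0.4, -0.0, -0.2]
gripper_width: 14.2
```

```bash
python3 go.py -98 0 120
```

```text
t 1.5 pos [341.4 177.6 167.1] rot [ 1.7993e+02 -4.0000e-02  8.6160e+01] F [ 0.4 -0.  -0.2] w 14.2 q [ 26.   3. 116.  -0.  60.  30.]
jig xy -166.8 385.9 target [ 491.1 -184.8  120. ] delta tool [-351.5  173.5   47.1] spin 1.289
```

Emit:
apply_moves(
  plan=[
    {"jaw":1,"delta_pos":[-44,22,6],"spin":0.161},
    {"jaw":1,"delta_pos":[-88,43,12],"spin":0.322},
    {"jaw":1,"delta_pos":[-132,65,18],"spin":0.483},
    {"jaw":1,"delta_pos":[-176,87,24],"spin":0.644},
    {"jaw":1,"delta_pos":[-220,108,30],"spin":0.805},
    {"jaw":1,"delta_pos":[-264,130,35],"spin":0.967},
    {"jaw":1,"delta_pos":[-308,152,41],"spin":1.128},
    {"jaw":1,"delta_pos":[-351.5,173.5,47],"spin":1.289},
  ],
)

```text
time_s: 2.5
ee_pos: [491.7, -186.5, 120.1]
ee_rot: [-180.0, -0.1, 12.0]
force: [0.1, -0.2, 0.9]
gripper_width: 0.5
```

```bash
python3 go.py -98 0 50
```

```text
t 2.5 pos [ 491.7 -186.5  120.1] rot [-1.800e+02 -1.100e-01  1.198e+01] F [ 0.1 -0.2  0.9] w 0.5 q [-22.  18. 104.   0.  57.  56.]
jig xy -97.7 -1.8 target [ 491.1 -184.8   50. ] delta tool [-0.4 -1.8 70.1] spin -0.006
```

Now I'll descend to just above the rib height (z 50) and check the position in the pictures.

Emit:
apply_moves(
  plan=[
    {"jaw":1,"delta_pos":[0,-2,15],"spin":-0.006},
    {"jaw":1,"delta_pos":[0,-2,30],"spin":-0.006},
    {"jaw":1,"delta_pos":[0,-2,45],"spin":-0.006},
    {"jaw":1,"delta_pos":[0,-2,58],"spin":-0.006},
    {"jaw":1,"delta_pos":[0,-2,66],"spin":-0.006},
    {"jaw":1,"delta_pos":[0,-2,70],"spin":-0.006},
    {"jaw":1,"delta_pos":[0,-2,70],"spin":-0.006},
    {"jaw":1,"delta_pos":[0,-2,70],"spin":-0.006},
  ],
)

```text
time_s: 3.5
ee_pos: [491.7, -184.6, 50.5]
ee_rot: [180.0, -0.2, 12.3]
force: [0.2, -0.5, -0.2]
gripper_width: 0.5
```

```bash
cat > look.py <<'E'
from h import *
import sys
t=sys.argv[1]
A=[]
for n,(x0,y0,w,h) in {'scene':(225,190,110,108),'top':(262,150,88,108)}.items():
    im=cams.grab_frame(n);cv2.imwrite(f'pics/{n}_raw_{t}.png',im[:,:,::-1])
    A.append(cv2.resize(im[y0:y0+h,x0:x0+w,::-1],None,fx=4,fy=5.5,interpolation=cv2.INTER_CUBIC) if 0 else cv2.resize(im[y0:y0+h,x0:x0+w,::-1],None,fx=4,fy=4,interpolation=cv2.INTER_CUBIC))
cv2.imwrite(f'pics/{t}.png',np.hstack(A))
E
python3 go.py -98 0 34; python3 look.py hover
```

```text
t 3.5 pos [ 491.7 -184.6   50.5] rot [ 1.7997e+02 -1.6000e-01  1.2320e+01] F [ 0.2 -0.5 -0.2] w 0.5 q [-22.  23. 109.   0.  48.  56.]
jig xy -97.3 0.0 target [ 491.1 -184.8   34. ] delta tool [-0.8  0.  16.5] spin -0.0
```

View pics/hover.png

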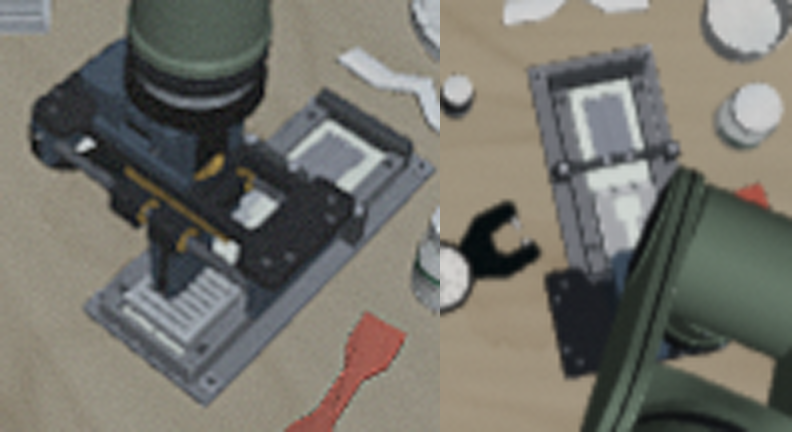

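Run:
```python
from h import *
q=np.load('q.npy')
im=cv2.imread('pics/scene_raw_hover.png');x0,y0,k=250,235,14
im=cv2.resize(im[y0:y0+42,x0:x0+55],None,fx=k,fy=k,interpolation=cv2.INTER_CUBIC)
def L(Q,col):
    u=((proj('scene',jw(q,Q))-[x0,y0]+.5)*k-.5).round().astype(int);cv2.polylines(im,[u],True,col,1)
cx=-55.4
for z,c in((50.3,(0,0,255)),(34,(255,0,255))):
    L([(-97.3+a*16,b*13.5,z) for a,b in((1,1),(1,-1),(-1,-1),(-1,1))],c)
L([(cx+65,25,34),(cx+65,-25,34),(cx-65,-25,34),(cx-65,25,34)],(0,255,0))
L([(cx-22,22,39.8),(cx-22,-22,39.8),(cx-16,-22,39.8),(cx-16,22,39.8)],(0,255,255))
cv2.imwrite('pics/hov2.png',im)
```

```text
(no output)
```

View pics/hov2.png

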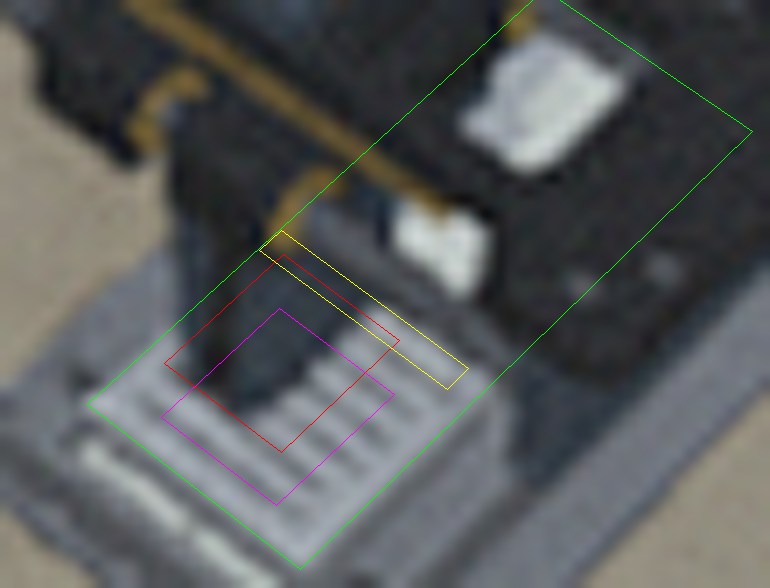

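The fingertips hang over the thumb place behind the rib, at about (235,400) in the zoom. They match the predicted spot within about 1 mm, so I'll press down.

Emit:
apply_moves(
  plan=[
    {"jaw":1,"delta_pos":[-1,0,6],"spin":0},
    {"jaw":1,"delta_pos":[-1,0,11],"spin":0},
    {"jaw":1,"delta_pos":[-1,0,15],"spin":0},
    {"jaw":1,"delta_pos":[-1,0,17],"spin":0},
    {"jaw":1,"delta_pos":[-1,0,19],"spin":0},
    {"jaw":1,"delta_pos":[-1,0,20],"spin":0},
    {"jaw":1,"delta_pos":[-1,0,20],"spin":0},
    {"jaw":1,"delta_pos":[-1,0,20],"spin":0},
  ],
)

```text
time_s: 4.6
ee_pos: [490.5, -184.8, 30.9]
ee_rot: [180.0, -0.1, 12.3]
force: [-1.7, 0.9, 5.9]
gripper_width: 0.2
```

```bash
python3 go.py -98 0 26
```

```text
t 4.6 pos [ 490.5 -184.8   30.9] rot [ 1.7998e+02 -1.3000e-01  1.2320e+01] F [-1.7  0.9  5.9] w 0.2 q [-22.  25. 110.   0.  45.  56.]
jig xy -98.6 0.1 target [ 491.1 -184.8   26. ] delta tool [0.5 0.1 4.9] spin -0.0
```

Emit:
apply_moves(
  plan=[
    {"jaw":1,"delta_pos":[0,0,1],"spin":0},
    {"jaw":1,"delta_pos":[0,0,2],"spin":0},
    {"jaw":1,"delta_pos":[0,0,3],"spin":0},
    {"jaw":1,"delta_pos":[0,0,4],"spin":0},
    {"jaw":1,"delta_pos":[0,0,4.5],"spin":0},
    {"jaw":1,"delta_pos":[0,0,4.5],"spin":0},
    {"jaw":1,"delta_pos":[0,0,4.5],"spin":0},
    {"jaw":1,"delta_pos":[0,0,4.5],"spin":0},
  ],
)

```text
time_s: 5.6
ee_pos: [490.5, -184.8, 27.3]
ee_rot: [180.0, -0.2, 12.3]
force: [-2.8, 1.4, 10.0]
gripper_width: 0.4
```

```bash
python3 go.py -78 0 26
```

```text
t 5.6 pos [ 490.5 -184.8   27.3] rot [ 1.7997e+02 -1.5000e-01  1.2330e+01] F [-2.8  1.4 10. ] w 0.4 q [-22.  25. 111.   0.  44.  56.]
jig xy -98.5 0.1 target [ 510.6 -180.5   26. ] delta tool [20.5  0.1  1.4] spin -0.0
```

Emit:
apply_moves(
  plan=[
    {"jaw":1,"delta_pos":[1.5,0,0.7],"spin":0},
    {"jaw":1,"delta_pos":[3,0,1.2],"spin":0},
    {"jaw":1,"delta_pos":[5,0,1.5],"spin":0},
    {"jaw":1,"delta_pos":[8,0,1.5],"spin":0},
    {"jaw":1,"delta_pos":[11,0,1.5],"spin":0},
    {"jaw":1,"delta_pos":[14,0,1.5],"spin":0},
    {"jaw":1,"delta_pos":[17,0,1.5],"spin":0},
    {"jaw":1,"delta_pos":[20,0,1.5],"spin":0},
  ],
)

```text
time_s: 6.6
ee_pos: [507.4, -180.7, 26.3]
ee_rot: [-180.0, 0.1, 12.4]
force: [-8.1, -2.2, 10.3]
gripper_width: 0.6
```

```bash
python3 go.py -10 0 26;python3 look.py p1
```

```text
t 6.6 pos [ 507.4 -180.7   26.3] rot [-1.7997e+02  1.5000e-01  1.2380e+01] F [-8.1 -2.2 10.3] w 0.6 q [-21.  26. 108.  -0.  46.  57.]
jig xy -81.2 0.5 target [ 577. -166.   26.] delta tool [71.2  0.6  0.1] spin 0.001
```

View pics/p1.png

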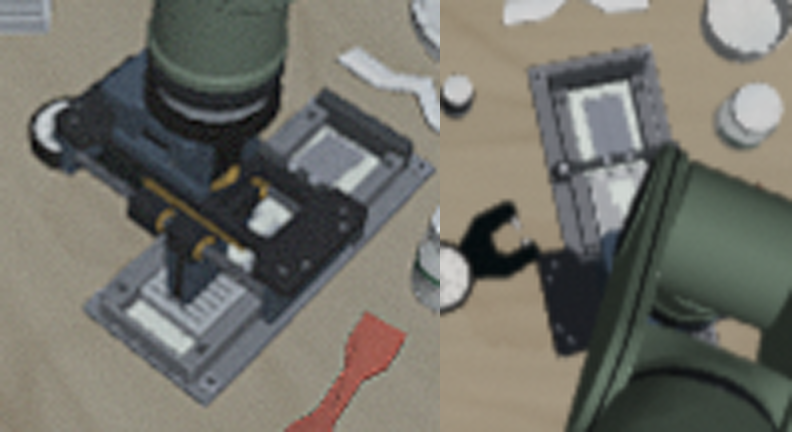

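Emit:
apply_moves(
  plan=[
    {"jaw":1,"delta_pos":[5,0,1],"spin":0},
    {"jaw":1,"delta_pos":[9,0,1],"spin":0},
    {"jaw":1,"delta_pos":[13,0,1],"spin":0},
    {"jaw":1,"delta_pos":[17,0,1],"spin":0},
    {"jaw":1,"delta_pos":[21,0,1],"spin":0},
    {"jaw":1,"delta_pos":[25,0,1],"spin":0},
    {"jaw":1,"delta_pos":[29,0,1],"spin":0},
    {"jaw":1,"delta_pos":[33,0,1],"spin":0},
  ],
)

```text
time_s: 7.7
ee_pos: [537.3, -173.8, 25.8]
ee_rot: [-179.9, 0.4, 12.4]
force: [-7.4, -2.2, 10.6]
gripper_width: 0.2
```

```bash
python3 go.py -10 0 26;python3 look.py p2
```

```text
t 7.7 pos [ 537.3 -173.8   25.8] rot [-179.92    0.42   12.42] F [-7.4 -2.2 10.6] w 0.2 q [-19.  28. 105.  -0.  48.  59.]
jig xy -50.5 0.8 target [ 577. -166.   26.] delta tool [40.5  0.9 -0.5] spin 0.002
```

View pics/p2.png

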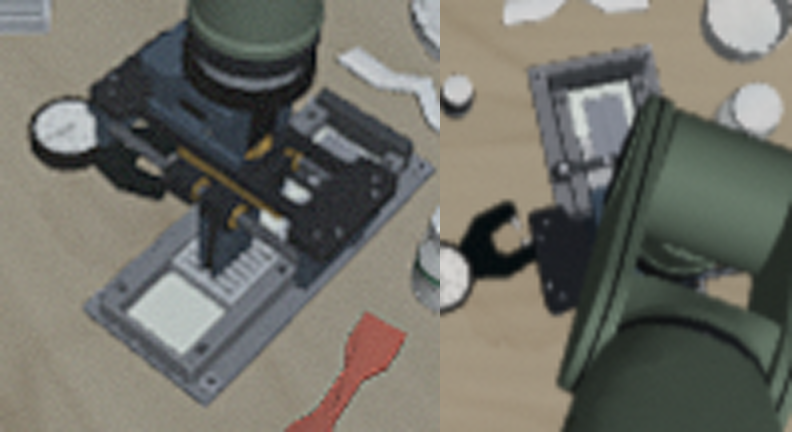

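Emit:
apply_moves(
  plan=[
    {"jaw":1,"delta_pos":[6,0,0.5],"spin":0},
    {"jaw":1,"delta_pos":[10,0,0.5],"spin":0},
    {"jaw":1,"delta_pos":[14,0,0.5],"spin":0},
    {"jaw":1,"delta_pos":[18,0,0.5],"spin":0},
    {"jaw":1,"delta_pos":[22,0,0.5],"spin":0},
    {"jaw":1,"delta_pos":[26,0,0.5],"spin":0},
    {"jaw":1,"delta_pos":[30,0,0.5],"spin":0},
    {"jaw":1,"delta_pos":[34,0,0.5],"spin":0},
  ],
)

```text
time_s: 8.8
ee_pos: [565.1, -166.9, 25.4]
ee_rot: [-179.8, 1.1, 12.5]
force: [-14.6, -3.7, 13.8]
gripper_width: 0.5
```

```bash
python3 go.py -10 0 26
```

```text
t 8.8 pos [ 565.1 -166.9   25.4] rot [-179.77    1.06   12.51] F [-14.6  -3.7  13.8] w 0.5 q [-17.  30. 101.  -0.  50.  60.]
jig xy -21.9 1.7 target [ 577. -166.   26.] delta tool [11.8  1.7 -0.8] spin 0.003
```

Emit:
apply_moves(
  plan=[
    {"jaw":1,"delta_pos":[7,0,0.3],"spin":0},
    {"jaw":1,"delta_pos":[9,0,0.3],"spin":0},
    {"jaw":1,"delta_pos":[11,0,0.3],"spin":0},
    {"jaw":1,"delta_pos":[13,0,0.3],"spin":0},
    {"jaw":1,"delta_pos":[15,0,0.3],"spin":0},
    {"jaw":1,"delta_pos":[17,0,0.3],"spin":0},
    {"jaw":1,"delta_pos":[19,0,0.3],"spin":0},
    {"jaw":1,"delta_pos":[20,0,0.3],"spin":0},
  ],
)

```text
time_s: 9.8
ee_pos: [577.6, -163.6, 25.6]
ee_rot: [-179.6, 1.9, 12.6]
force: [-19.4, -5.3, 19.6]
gripper_width: 0.4
```

```bash
python3 go.py -10 0 26;python3 look.py p3
```

```text
t 9.8 pos [ 577.6 -163.6   25.6] rot [-179.64    1.89   12.61] F [-19.4  -5.3  19.6] w 0.4 q [-17.  31.  99.  -1.  52.  61.]
jig xy -9.0 2.2 target [ 577. -166.   26.] delta tool [-1.1  2.2 -0.4] spin 0.005
```

View pics/p3.png

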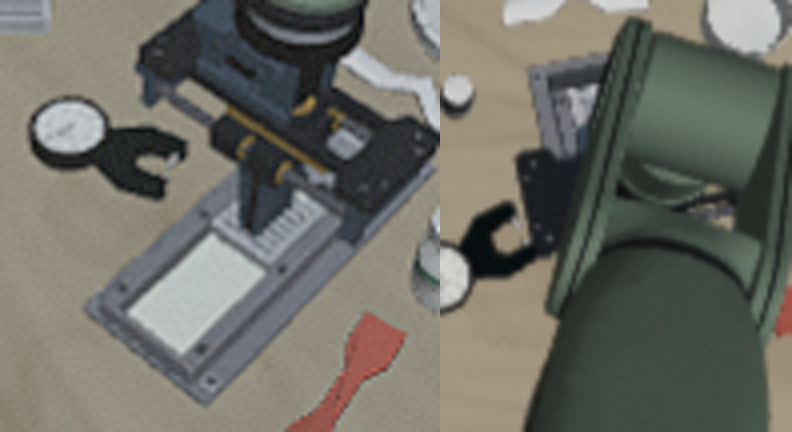

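Emit:
apply_moves(
  plan=[
    {"jaw":1,"delta_pos":[8,0,0],"spin":0},
    {"jaw":1,"delta_pos":[9,0,0],"spin":0},
    {"jaw":1,"delta_pos":[10,0,0],"spin":0},
    {"jaw":1,"delta_pos":[11,0,0],"spin":0},
    {"jaw":1,"delta_pos":[12,0,0],"spin":0},
    {"jaw":1,"delta_pos":[12,0,0],"spin":0},
    {"jaw":1,"delta_pos":[12,0,0],"spin":0},
    {"jaw":1,"delta_pos":[12,0,0],"spin":0},
  ],
)

```text
time_s: 10.9
ee_pos: [577.7, -163.6, 25.9]
ee_rot: [-179.5, 3.3, 12.8]
force: [-25.3, -10.3, 22.6]
gripper_width: 0.5
```

```bash
python3 go.py -10 0 26; python3 look.py p4
python3 - <<'E'
from h import *
q=np.load('q.npy')
# rear edge expectation: draw home rear edge in scene
for n in['p4']:
    im=cv2.imread('pics/scene_raw_p4.png');x0,y0,k=245,225,12
    im=cv2.resize(im[y0:y0+48,x0:x0+62],None,fx=k,fy=k,interpolation=cv2.INTER_CUBIC)
    def L(Q,col):
        u=((proj('scene',jw(q,Q))-[x0,y0]+.5)*k-.5).round().astype(int);cv2.polylines(im,[u],True,col,1)
    for cx,c in((30,(0,255,0)),(25,(0,0,255))):
        L([(cx-65,25,26),(cx-65,-25,26)],c)
        L([(cx-22,22,31.8),(cx-22,-22,31.8)],c)
    cv2.imwrite('pics/p4z.png',im)
E
```

```text
t 10.9 pos [ 577.7 -163.6   25.9] rot [-179.49    3.26   12.77] F [-25.3 -10.3  22.6] w 0.5 q [-16.  32.  97.  -1.  54.  62.]
jig xy -8.8 2.2 target [ 577. -166.   26.] delta tool [-1.2  2.2 -0. ] spin 0.008
```

View pics/p4z.png

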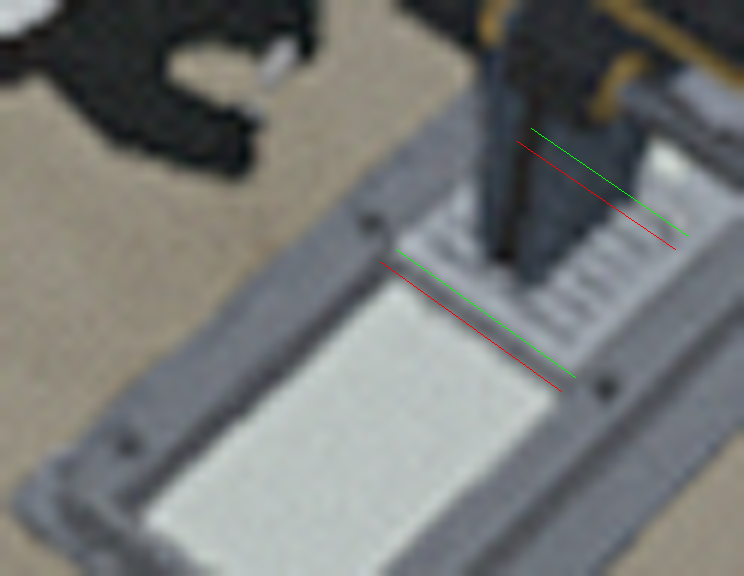

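The carrier stopped at home: the tip won't move past jig x -9 with 25 N behind it, and the rear edge lies on the predicted home line. I'll ease off the push and then lift straight up.

Emit:
apply_moves(
  plan=[
    {"jaw":1,"delta_pos":[8,0,0],"spin":0},
    {"jaw":1,"delta_pos":[5,0,-1],"spin":0},
    {"jaw":1,"delta_pos":[3,0,-3],"spin":0},
    {"jaw":1,"delta_pos":[1.5,0,-6],"spin":0},
    {"jaw":1,"delta_pos":[0,0,-10],"spin":0},
    {"jaw":1,"delta_pos":[-2,0,-18],"spin":0},
    {"jaw":1,"delta_pos":[-4,0,-35],"spin":0},
    {"jaw":1,"delta_pos":[-6,0,-60],"spin":0},
  ],
)

```text
time_s: 12.0
ee_pos: [575.8, -164.5, 87.4]
ee_rot: [-179.5, 3.2, 12.8]
force: [0.2, 0.1, 0.2]
gripper_width: 0.6
```

```bash
python3 go.py -120 0 150
```

```text
t 12.0 pos [ 575.8 -164.5   87.4] rot [-179.5     3.21   12.78] F [0.2 0.1 0.2] w 0.6 q [-16.  28.  94.  -1.  61.  61.]
jig xy -10.9 1.7 target [ 469.6 -189.5  150. ] delta tool [-112.4    0.3  -56.4] spin 0.008
```

Emit:
apply_moves(
  plan=[
    {"jaw":1,"delta_pos":[-10,0,-30],"spin":0},
    {"jaw":1,"delta_pos":[-30,0,-60],"spin":0},
    {"jaw":1,"delta_pos":[-60,-30,-90],"spin":0},
    {"jaw":1,"delta_pos":[-90,-70,-100],"spin":0},
    {"jaw":1,"delta_pos":[-120,-110,-100],"spin":0},
    {"jaw":1,"delta_pos":[-150,-160,-100],"spin":0},
    {"jaw":1,"delta_pos":[-170,-200,-100],"spin":0},
    {"jaw":1,"delta_pos":[-180,-230,-100],"spin":0},
  ],
)

```text
time_s: 13.0
ee_pos: [354.6, 21.7, 200.9]
ee_rot: [-179.5, 3.0, 12.8]
force: [0.9, 0.6, -0.1]
gripper_width: 0.4
```

```bash
python3 go.py -120 0 150; python3 look.py end;python3 - <<'E'
from h import *
q=np.load('q.npy')
for n,(x0,y0,w,h),k in (('scene',(240,205,100,88),7),('top',(280,155,58,90),6)):
    im=cv2.imread(f'pics/{n}_raw_end.png')[y0:y0+h,x0:x0+w]
    im=cv2.resize(im,None,fx=k,fy=k,interpolation=cv2.INTER_CUBIC)
    def L(Q,col):
        u=((proj(n,jw(q,Q))-[x0,y0]+.5)*k-.5).round().astype(int);cv2.polylines(im,[u],True,col,1)
    for cx,c in((30,(0,255,0)),(25,(0,0,255))):
        L([(cx-65,25,29.5),(cx-65,-25,29.5)],c)
    cv2.imwrite(f'pics/{n}_endz.png',im)
E
```

```text
t 13.0 pos [354.6  21.7 200.9] rot [-179.52    3.     12.81] F [ 0.9  0.6 -0.1] w 0.4 q [  2.   0. 114.  -0.  69.  79.]
jig xy -187.2 230.9 target [ 469.6 -189.5  150. ] delta tool [ 67.9 231.8  45.4] spin 0.008
```

View pics/scene_endz.png

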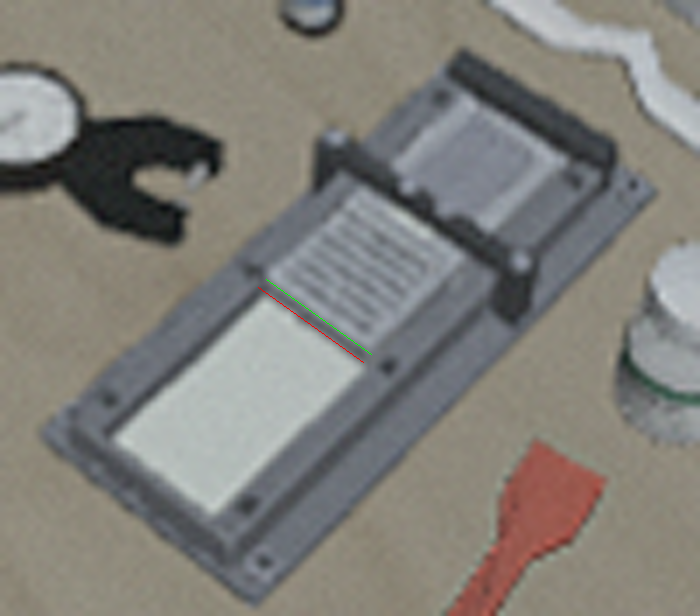

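View pics/top_endz.png

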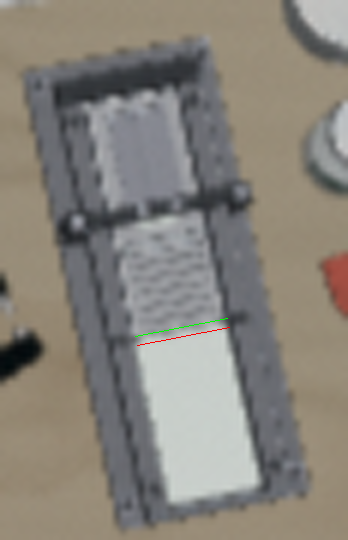

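```bash
python3 -c "
from workcell import env
print(env.job_done())"
```

```text
the job is handed in; nothing more can be done
None
```

The carrier is home against the end stop, the arm is clear of it, and the job was handed in at about 13 s of the 35 s allowed. No verdict is reported, so this rests on my own checks.

**What I did:**
- **Locating:** I found the jig and the carrier in both camera pictures. The carrier's front was about 15 mm short of the bridge bar.
- **Pressing:** Shut fingertips on the thumb place pressed the carrier down about 7 mm, with 10 N showing. It had not yet moved forward.
- **Sliding:** Still pressing, I slid it under the bridge bar until it stopped. The push rose to about 27 N and the fingertips moved no further.
- **Releasing:** I eased off the push, lifted straight up and moved away.

**Last checks:**
- **Position:** In both pictures the carrier's rear edge lies on the predicted home line, within about 1–2 mm. No bare bed shows between its front end and the stop.
- **Height and leaf:** The carrier sits under the bar and leaf. I could not measure its height or the leaf force directly.
- **Contact:** The force reading was back to about zero once the arm was clear.
- **Bystanders:** Those in the close-ups (gauge, clear vial, dog-bone, amber vial, bent strip) look undisturbed. I did not measure how far any had moved, and the cup shows only partly at the edge.

**Disagreements:**
- **Jig fit:** The base corners missed the pictures by up to about 1 pixel (about 3 mm). My first fit, which assumed the base is centred on the jig's origin, put the bridge bar about 5 mm off, so I replaced it with one that includes the bar and carrier.
- **Tool tilt:** The tool tilted about 3° under the final push and kept that tilt as it moved away.

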